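# Top up the pile of punching pads and weigh it down

### The arm

A 6-joint arm with a two-finger parallel gripper is mounted at the origin on a cart in front of the work surface, level with it; the furniture and walls round the work are solid. World frame = base frame: x ahead of the robot, y to its left, z up, the work surface at z = 0. Lengths are in m, angles in degrees, forces in N, time in s.
With the tool pointing down it reaches from about 0.25 to 0.725 m from the base axis. Payload 9.7 kg.
Tool frame: the origin (TCP) lies between the finger pads; the fingertips stand 14 mm ahead of it and the grasp point (between the pads) lies 5 mm behind it; z points along the fingers, y is the line along which they close (so a half turn about z gives the same grasp; the last joint's range is limited). The gripper opens to 85 mm and grips with 20 to 120 N. Pads are 22 mm wide; open, the fingers measure 114 mm over their backs; the gripper's body (76 mm by 85 mm) begins 54 mm behind the grasp point. The pads swing forward as they close: fully open they stand 13 mm farther back than shut.
Start: joints at [-75.745, 4.979, 10.078, 95.1, 0, 90], TCP at [0.135, -0.533, 0.245] pointing down, gripper open.
Joint ranges: [-179.16, 179.16], [-48.56, 103.87], [-65.8, 70.77], [-126.05, 130.52], [-82.76, 87.17], [-180, 180]. Speed limits (degrees/s): [127.2, 127.2, 147.25, 180, 180, 180].

### API

Orientations are given as a 3x3 rotation matrix whose columns are the frame's x, y, z axes.
In Python, from plant import arm gives the robot as it stands. The module is installed in compiled form; this text tells all that it offers.
- The arm moves only by the shell command python3 -m creep 'ROWS' [FORCE]. ROWS is text: rows parted by semicolons, each of 5 numbers parted by spaces: the closure in counts, from 0 (fully open) to 255 (shut), then the shift along the tool's x, y, z in m, then the turn about the tool's z in degrees. A call has 1 to 10 rows; each row shifts and turns the commanded pose from where the row before left it, along the tool's axes as they then stand; what a row does not reach is not made up. A row lasts 1/10 s, in which the tool goes at most 50 mm and 8.59 degrees, less where a joint would pass 70% of its speed; a pose out of reach is approached as far as the arm can. A call with a gripper value outside its range is refused whole. The fingers move at their own pace and stop on an object; FORCE is the grip in N (left out, the last holds). Time passes only in rows, so rows that do not move let the fingers close. It gives the time, the measured TCP pose, the force, the opening and the grip force at its end, in the units of the state.
- arm.state(): the state, without advancing time (a new reading comes with each control period).
- arm.snapshot(name): name is "scene" or "top" or "wrist"; returns the picture (400x640x3 uint8, red, green, blue); there is no depth.
- arm.camera_info(name): a dict with "mtx" (3x3 intrinsics, pixels), "xyz" and "orientation" of the camera in the world. Camera axes: x right, y down, z forward; pixel columns grow to the right and rows downward; lengths in m; the calibration is good to about 2 mm. A picture is of the moment at which its call begins: read the wrist's pose just before it. camera_info takes no time and is no camera call; for the wrist camera it gives the pose at the moment of the call.
- arm.hand_in(): hands the job in; it is judged then, once.
The state is a dict: "time": time; "q": joint angles; "qvel": joint speeds; "tau": joint torques, N m; "tcp_pos": TCP position; "orientation": TCP orientation; "wrist_force": force on the tool from outside, world axes, zero at the start; "ft_torque": the same for the moment, N m; "finger_gap": finger opening in m; "grip_force": force on a finger pad.
Only numpy, scipy, OpenCV 4.12 (cv2) and the standard library are available. Lean on these libraries where they do the work, as an engineer would, in place of code of your own. Each camera call takes 0.05 s, during which the arm holds its last target. There are 200 camera calls.

### The job

Lay the loose green punching pad flat on top of the pile of green pads, squared up with the pile in its rack, then stand the steel weight upright on the middle of that pad so that the pads keep flat. The height of the pile is not known: lower both things gently until they touch, neither dropping them nor pressing hard, and leave the spools, dies and dish where they are.

Things in the scene. Friction and masses are not known exactly. Their poses are not given: they have to be found in the camera images.
- pad: the loose green plastic punching pad, 120 x 60 x 15 mm (along its x, y, z), about 0.11 kg, lying flat on the worktop at the start. Origin: centre of the underside, z up. Either way round is right
- weight: a weight of about 0.4 kg standing on the worktop: dark steel disc 50 mm across and 22 mm tall, a thin neck 14 mm across, and on it a brass knob 24 mm across from 33 to 55 mm above the underside. Origin: centre of the underside, z up along its axis
- green_rack: fixed rack: a block 152 x 92 x 30 mm (x, y, z) bearing a square pile of green pads, each 120 x 60 x 15 mm, long edges along the rack's x. Origin: centre of its underside, z up. The pile's top is at an unmeasured height, 39 to 73 mm above the worktop; its bowed pads give about 1 mm per 4 N. Its pins: see its middle
- green_rack_middle (a point): middle of the green rack, 30 mm above the worktop, inside the pile, whose pads are centred on it; axes as the rack's. Three upright steel pins, 9 mm thick, tips 85 mm above the worktop, stand 3 mm off the pile: two by its +y long side (x = -48 and +48, y = 37.5 mm), one at its +x end (x = 67.5, y = 0 mm); other sides open
- white_rack: fixed rack: a block 152 x 92 x 30 mm (x, y, z) bearing a square pile of white pads, each 120 x 60 x 15 mm, long edges along the rack's x. Origin: centre of its underside, z up. The pile's top is at an unmeasured height, 39 to 73 mm above the worktop; its bowed pads give about 1 mm per 4 N. Pins as on the green rack. Not the place for the green pad
- red_spool: bystander, to be left alone: spool with red thread, 33 mm across, 55 mm tall, standing. Origin: centre of the underside
- blue_spool: bystander, to be left alone: spool with blue thread, 33 mm across, 55 mm tall, standing. Origin: centre of the underside
- die: bystander, to be left alone: light steel setting die, 22 mm across, 45 mm tall, standing. Origin: centre of the underside
- dark_die: bystander, to be left alone: dark steel setting die, 22 mm across, 38 mm tall, standing. Origin: centre of the underside
- dish: bystander, to be left alone: small round enamel dish with snap sockets, 68 mm across, 19 mm tall. Origin: centre of the underside
Mind the look-alikes: they are no part of the job. Several things have the shape of the weight; the one meant has the colours described above.

How it is judged:
By the outcome, as a careful person would: the job done as asked, in the order asked, and still so for the second after the job is handed in, with the robot touching nothing.
It also fails if it takes over 56 s, if anything falls off the work surface, if the arm or the gripper's body presses on something with over 40 N, if the wrist force passes 120 N, or if a joint passes its speed limit or range.

## Working session

There is one attempt and no reset: what is moved stays moved. The work goes in short steps, Python scripts to look and compute and a shell command to move; the robot and the scene stay as the last step left them, time stands still between calls to the robot, and variables do not carry over. Pictures are saved under pics/ and viewed, at most 12 in all, crops included, and the job is handed in when it is done.

```bash
mkdir -p pics; python3 - <<'E'
from plant import arm
import cv2
for n in("scene","top"):
    im=arm.snapshot(n); cv2.imwrite(f"pics/{n}0.png",im[:,:,::-1])
    c=arm.camera_info(n); print(n,c)
s=arm.state();print(s["time"],s["tcp_pos"],s["orientation"],s["wrist_force"],s["finger_gap"])
E
```

```text
scene {'mtx': array([[499.25349648,   0.        , 325.61999128],
       [  0.        , 499.25349648, 200.13289451],
       [  0.        ,   0.        ,   1.        ]]), 'xyz': array([-0.33632669,  0.95968699,  0.7525542 ]), 'orientation': array([[-0.65370032, -0.39859914,  0.6432687 ],
       [-0.75672678,  0.33716017, -0.56007821],
       [ 0.0063621 , -0.85290195, -0.52203236]])}
top {'mtx': array([[442.53837933,   0.        , 321.9926539 ],
       [  0.        , 442.53837933, 198.0491852 ],
       [  0.        ,   0.        ,   1.        ]]), 'xyz': array([0.32718936, 0.22076402, 1.16404495]), 'orientation': array([[-0.0208394 , -0.98324239,  0.18110804],
       [-0.999648  ,  0.02346683,  0.01237666],
       [-0.01641929, -0.18078637, -0.98338532]])}
0.1 [ 0.13537843 -0.53289792  0.2446568 ] [[ 9.69214163e-01  2.46218993e-01 -3.37702382e-04]
 [ 2.46219220e-01 -9.69213511e-01  1.12536264e-03]
 [-5.02200542e-05 -1.17386623e-03 -9.99999310e-01]] [-1.14178787 -0.22192005  0.31141514] 0.0855026303856706
```

View pics/scene0.png

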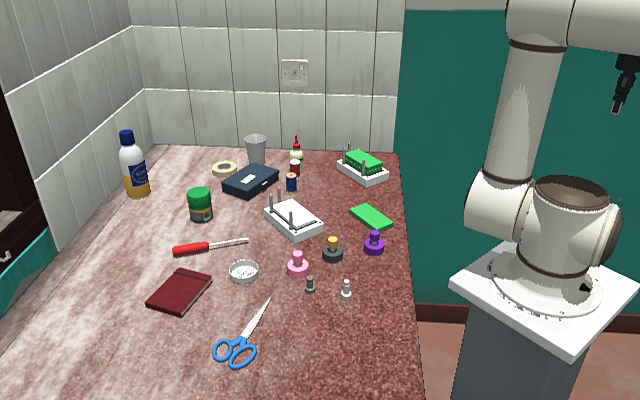

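View pics/top0.png

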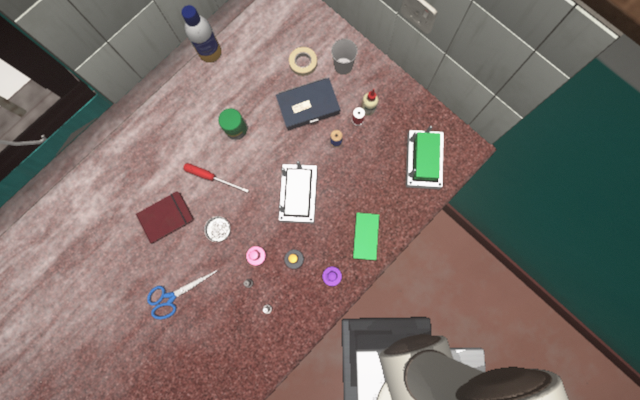

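The scene shows three weight-shaped things: pink (top px 256,256), dark with a brass knob (293,259) and purple (332,276). The dark and brass one is the weight. There are two green pads: the loose one (367,236) and the pile in the rack (428,157). The white rack (298,192) is the decoy. Next I measure these and check with one crop.

```bash
cat > h.py <<'E'
import numpy as np,cv2
from plant import arm
def ray(c,u,v,z):
    "pixel -> world on plane z"
    K,R,t=c["mtx"],np.array(c["orientation"]),np.array(c["xyz"])
    d=R@np.linalg.solve(K,[u,v,1.]); return t+d*(z-t[2])/d[2]
def proj(c,p):
    q=c["mtx"]@(np.array(c["orientation"]).T@(np.array(p)-c["xyz"])); return q[:2]/q[2]
def rect(c,mask,z):
    "min-area rectangle of the mask on plane z: centre, size, angle of long side"
    cs,_=cv2.findContours(mask,cv2.RETR_EXTERNAL,cv2.CHAIN_APPROX_NONE)
    k=max(cs,key=cv2.contourArea)[:,0,:]
    P=np.array([ray(c,u,v,z)[:2] for u,v in k]).astype(np.float32)
    b=cv2.boxPoints(cv2.minAreaRect(P*1000)); e=b[1]-b[0]; f=b[2]-b[1]
    l=e if np.hypot(*e)>np.hypot(*f) else f
    return b.mean(0),np.hypot(*e),np.hypot(*f),np.degrees(np.arctan2(l[1],l[0]))%180
def green(im):
    return cv2.inRange(cv2.cvtColor(im,cv2.COLOR_RGB2HSV),(50,120,60),(75,255,255))
E
python3 - <<'E'
from h import *
im=cv2.imread("pics/top0.png")[:,:,::-1].copy(); c=arm.camera_info("top"); g=green(im)
def box(x0,x1,y0,y1):
    m=np.zeros_like(g); m[y0:y1,x0:x1]=g[y0:y1,x0:x1]; return m
print("pad",rect(c,box(345,390,205,270),.015))
for z in(.04,.055,.07): print("pile",z,rect(c,box(405,450,125,190),z))
for n,u,v,z in(("weight",293,259,.055),("purple",332,276.5,.055),("pink",256,256,.055),("redsp",359,117,.055),("blue",337,137,.055),("die",267,309,.045),("ddie",248,283,.038)): print(n,ray(c,u,v,z))
for n,u,v in (("rackcorners",0,0),): 
  for u,v in((412,130),(443,132),(441,186),(407,184)): print(ray(c,u,v,.03))
cv2.imwrite("pics/crop.png",cv2.resize(im[110:300,220:460,::-1],None,fx=3.1,fy=3.1,interpolation=cv2.INTER_CUBIC))
E
```

```text
pad (array([436.79163, 123.7576 ], dtype=float32), np.float32(115.89483), np.float32(55.981373), np.float32(173.46439))
pile 0.04 (array([642.60016, -42.40571], dtype=float32), np.float32(120.08146), np.float32(57.54538), np.float32(176.10315))
pile 0.055 (array([638.3911  , -38.893784], dtype=float32), np.float32(118.479004), np.float32(56.77745), np.float32(176.10313))
pile 0.07 (array([634.18207 , -35.381866], dtype=float32), np.float32(116.87654), np.float32(56.009518), np.float32(176.10313))
weight [0.37899791 0.31006392 0.055     ]
purple [0.33410354 0.21413816 0.055     ]
pink [0.38841377 0.40238684 0.055     ]
redsp [0.74608135 0.13275705 0.055     ]
blue [0.69267824 0.19212937 0.055     ]
die [0.25872207 0.37606665 0.045     ]
ddie [0.32258318 0.42485075 0.038     ]
[ 0.71516331 -0.00931371  0.03      ]
[ 0.70740176 -0.09136188  0.03      ]
[ 0.56057431 -0.07586343  0.03      ]
[0.56805809 0.01218777 0.03      ]
```

View pics/crop.png

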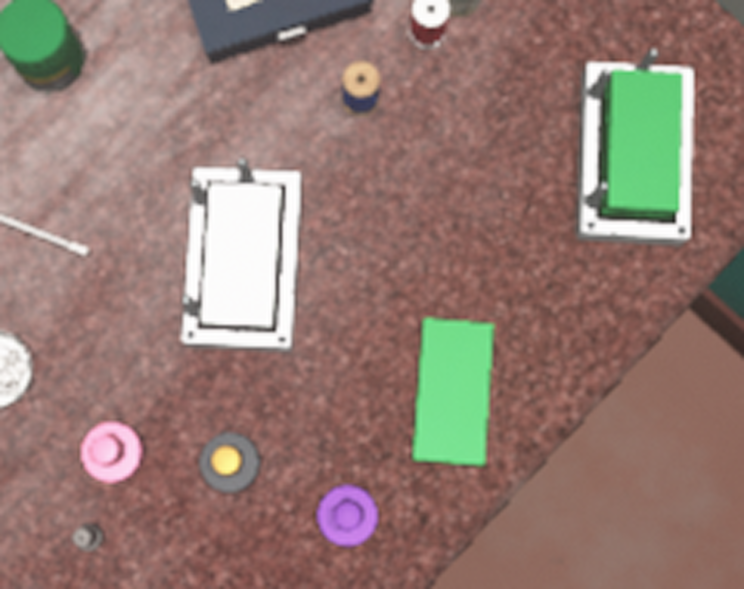

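The crop confirms the dark disc with the brass knob (top px about 293,259). The loose pad is centred at about (0.437, 0.124) with yaw about -6.5°. I'll move above the pad now.

```bash
python3 -m creep '0 0 0 0 6.9;0 0 0 0 6.9;0 0 0 0 6.9;0 0.0125 -0.0382 0 0;0 0.0125 -0.0382 0 0;0 0.0125 -0.0382 0 0;0 0.0125 -0.0382 0 0;0 0.0125 -0.0382 0 0;0 0.0125 -0.0382 0 0;0 0.0125 -0.0382 0 0' 30
python3 -m creep '0 0.0125 -0.0382 0 0;0 0.0125 -0.0382 0 0;0 0.0125 -0.0382 0 0;0 0.0125 -0.0382 0 0;0 0.0125 -0.0382 0 0;0 0.0125 -0.0382 0 0;0 0.0125 -0.0382 0 0;0 0.0125 -0.0382 0 0;0 0.0125 -0.0382 0 0;0 0.0125 -0.0382 0 0'
python3 -m creep '0 0.0125 -0.0382 0 0;0 0 0 0 0;0 0 0 0 0'
python3 - <<'E'
from h import *
c=arm.camera_info("wrist"); im=arm.snapshot("wrist"); cv2.imwrite("pics/w1.png",im[:,:,::-1])
print(c["xyz"],c["orientation"]); s=arm.state(); R=s["orientation"]; print(s["tcp_pos"],np.degrees(np.arctan2(R[1,0],R[0,0])),s["q"])
print(rect(c,green(im),.015))
E
```

```text
time: 1.1
tcp_pos: [0.2526, -0.2756, 0.2451]
orientation: [[0.994, -0.113, 0.0], [-0.113, -0.994, 0.0], [-0.0, -0.0, -1.0]]
wrist_force: [0.9, -0.1, -0.2]
finger_gap: 0.0853
grip_force: 0.0
time: 2.1
tcp_pos: [0.4108, 0.0082, 0.2481]
orientation: [[1.0, -0.02, -0.0], [-0.02, -0.998, 0.062], [-0.001, -0.062, -0.998]]
wrist_force: [-0.3, -0.6, 0.4]
finger_gap: 0.0856
grip_force: 0.0
time: 2.4
tcp_pos: [0.4235, 0.0227, 0.2503]
orientation: [[1.0, 0.005, -0.002], [0.005, -0.997, 0.078], [-0.002, -0.078, -0.997]]
wrist_force: [0.1, 0.3, 0.1]
finger_gap: 0.0856
grip_force: 0.0
[0.49454352 0.01329562 0.37786837] [[ 0.00578334 -0.95941852 -0.2819267 ]
 [-0.99706191 -0.02706717  0.07165835]
 [-0.07638131  0.28068394 -0.9567562 ]]
[0.42337454 0.02249416 0.25047283] 0.2531100581651854 [  0.19742633 -11.99159626  -5.55610925  96.53939367   4.45181204
 179.94414784]
(array([437.14783, 122.99633], dtype=float32), np.float32(118.41806), np.float32(59.947132), np.float32(173.53114))
```

View pics/w1.png

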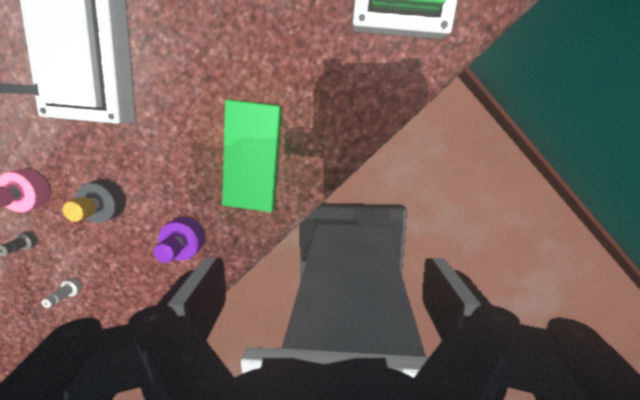

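The picture shows the loose pad at px (252,155), the weight at (95,203) and the green rack at (405,10). Joint 6 is at its +180° limit, which tilted the tool, so I'll turn back by half a turn.

```bash
python3 -m creep '0 0 0 0 -8.5;0 0 0 0 -8.5;0 0 0 0 -8.5;0 0 0 0 -8.5;0 0 0 0 -8.5;0 0 0 0 -8.5;0 0 0 0 -8.5;0 0 0 0 -8.5;0 0 0 0 -8.5;0 0 0 0 -8.5'
python3 -m creep '0 0 0 0 -8.5;0 0 0 0 -8.5;0 0 0 0 -8.5;0 0 0 0 -8.5;0 0 0 0 -8.5;0 0 0 0 -8.5;0 0 0 0 -8.5;0 0 0 0 -8.5;0 0 0 0 -8.5;0 0 0 0 -8.5'
```

```text
time: 3.45
tcp_pos: [0.4233, 0.0222, 0.2508]
orientation: [[0.078, 0.997, -0.001], [0.994, -0.077, 0.078], [0.077, -0.007, -0.997]]
wrist_force: [-0.3, 0.0, 0.2]
finger_gap: 0.0854
grip_force: 0.0
time: 4.45
tcp_pos: [0.4232, 0.0222, 0.2509]
orientation: [[-0.986, 0.164, -0.001], [0.164, 0.983, 0.078], [0.014, 0.077, -0.997]]
wrist_force: [-0.7, 0.2, 0.2]
finger_gap: 0.0849
grip_force: 0.0
```

The tilt of 4.5° stays with the commanded pose. The limit caused it, so the opposite limit (-180°) should undo it. I'll turn there in steps.

```bash
python3 -m creep '0 0 0 0 -8.5;0 0 0 0 -8.5;0 0 0 0 -8.5;0 0 0 0 -8.5;0 0 0 0 -8.5;0 0 0 0 -8.5;0 0 0 0 -8.5;0 0 0 0 -8.5;0 0 0 0 -8.5;0 0 0 0 -8.5'
python3 -m creep '0 0 0 0 -8.5;0 0 0 0 -8.5;0 0 0 0 -8.5;0 0 0 0 -8.5;0 0 0 0 -8.5;0 0 0 0 -8.5;0 0 0 0 -8.5;0 0 0 0 -8.5;0 0 0 0 -8.5;0 0 0 0 -8.5'
python3 -m creep '0 0 0 0 -8.5;0 0 0 0 -8.5;0 0 0 0 -8.5'
python3 -c "
from h import *;s=arm.state();print(s['q'],s['orientation'])"
```

```text
time: 5.45
tcp_pos: [0.4232, 0.0221, 0.2508]
orientation: [[-0.25, -0.968, -0.001], [-0.965, 0.249, 0.078], [-0.075, 0.02, -0.997]]
wrist_force: [0.5, -1.1, 0.6]
finger_gap: 0.0852
grip_force: 0.0
time: 6.45
tcp_pos: [0.4233, 0.0222, 0.2509]
orientation: [[0.943, -0.333, -0.001], [-0.332, -0.94, 0.078], [-0.027, -0.073, -0.997]]
wrist_force: [-1.0, 0.3, 0.1]
finger_gap: 0.0852
grip_force: 0.0
time: 6.75
tcp_pos: [0.4218, 0.0452, 0.2507]
orientation: [[0.998, 0.069, 0.002], [0.069, -0.996, 0.059], [0.007, -0.059, -0.998]]
wrist_force: [0.1, -0.1, 1.0]
finger_gap: 0.0854
grip_force: 0.0
[   3.95312243  -12.38271579   -5.81539732   96.19379936    3.37983033
 -180.01481206] [[ 0.99758167  0.06946168  0.0024279 ]
 [ 0.06919626 -0.99584122  0.05926334]
 [ 0.00653433 -0.05895202 -0.99823943]]
```

The tilt is shrinking, so I'll continue in small steps.

```bash
python3 -m creep '0 0 0.03 0 -6;0 0 0.03 0 -6'; python3 -c "
from h import *;s=arm.state();print(s['q'],s['orientation'])"
```

```text
time: 6.95
tcp_pos: [0.4141, 0.0735, 0.2481]
orientation: [[0.984, 0.178, 0.015], [0.179, -0.984, -0.005], [0.014, 0.008, -1.0]]
wrist_force: [1.8, -0.4, 0.0]
finger_gap: 0.0854
grip_force: 0.0
[  10.34680518  -13.3089402    -6.8139996    95.68354786   -0.43354729
 -179.93957038] [[ 0.98382877  0.1784578   0.01528936]
 [ 0.17855025 -0.98391859 -0.00490038]
 [ 0.01416897  0.00755106 -0.9998711 ]]
```

Only about 0.9° of tilt is left, which is fine. Next I turn to the mid-range of joint 6 (yaw 173.5°).

```bash
python3 -m creep '0 0 0 0 8.5;0 0 0 0 8.5;0 0 0 0 8.5;0 0 0 0 8.5;0 0 0 0 8.5;0 0 0 0 8.5;0 0 0 0 8.5;0 0 0 0 8.5;0 0 0 0 8.5;0 0 0 0 8.5' >/dev/null
python3 -m creep '0 0 0 0 8.5;0 0 0 0 8.5;0 0 0 0 8.5;0 0 0 0 8.5;0 0 0 0 8.5;0 0 0 0 8.5;0 0 0 0 8.5;0 0 0 0 8.5;0 0 0 0 8.5;0 0 0 0 8.5' >/dev/null
python3 -m creep '0 0 0 0 8.5;0 0 0 0 8.5;0 0 0 0 8.5;0 0 0 0 1.3;0 0 0 0 0'
cat >> h.py <<'E'
def to(x,y,yaw=None):
    "shift in tool axes to world x,y (from the commanded tool as it stands), turn to yaw mod 180"
    s=arm.state(); R=np.array(s["orientation"]); p=s["tcp_pos"]; a=np.degrees(np.arctan2(R[1,0],R[0,0]))
    d=R.T@np.array([x-p[0],y-p[1],0]); print("t",s["time"],"tcp",np.round(p,4),"yaw",round(a,2),"zaxis",np.round(R[:,2],4),"shift",np.round(d,4),"q",np.round(s["q"],1))
    if yaw is not None: print("turn",round((a-yaw+90)%180-90,2))
E
python3 -c "
from h import *;to(.437,.1232,173.5)"
```

```text
time: 9.45
tcp_pos: [0.4144, 0.0734, 0.2482]
orientation: [[-0.994, 0.112, 0.015], [0.112, 0.994, -0.003], [-0.015, -0.002, -1.0]]
wrist_force: [-1.6, 0.4, 0.7]
finger_gap: 0.0855
grip_force: 0.0
t 9.45 tcp [0.4144 0.0734 0.2482] yaw 173.58 zaxis [ 0.0149 -0.0035 -0.9999] shift [-0.0169  0.052   0.0002] q [ 10.3 -13.3  -6.8  95.7  -0.3  16.7]
turn 0.08
```

```bash
python3 -m creep '0 -0.007 0.0263 0 0;0 -0.007 0.0263 0 0;0 0 0 0.04 0;0 0 0 0.04 0;0 0 0 0.04 0;0 0 0 0.04 0;50 0 0 0.03 0;50 0 0 0.01 0;50 0 0 0 0;50 0 0 0 0'
python3 - <<'E'
from h import *
to(.437,.1232,173.5); c=arm.camera_info("wrist"); im=arm.snapshot("wrist"); cv2.imwrite("pics/w2.png",im[:,:,::-1])
print(rect(c,green(im),.015))
E
```

```text
time: 10.45
tcp_pos: [0.4383, 0.124, 0.0498]
orientation: [[-0.993, 0.113, 0.016], [0.113, 0.994, -0.003], [-0.017, -0.001, -1.0]]
wrist_force: [0.5, -0.2, 0.9]
finger_gap: 0.0686
grip_force: 0.0
t 10.45 tcp [0.4383 0.124  0.0498] yaw 173.51 zaxis [ 0.0164 -0.0028 -0.9999] shift [ 0.0012 -0.0009 -0.    ] q [ 16.   -8.1 -24.3  72.9  -0.4  22.5]
turn 0.01
(array([435.70825 , 124.954346], dtype=float32), np.float32(118.57819), np.float32(58.517555), np.float32(173.73787))
```

View pics/w2.png

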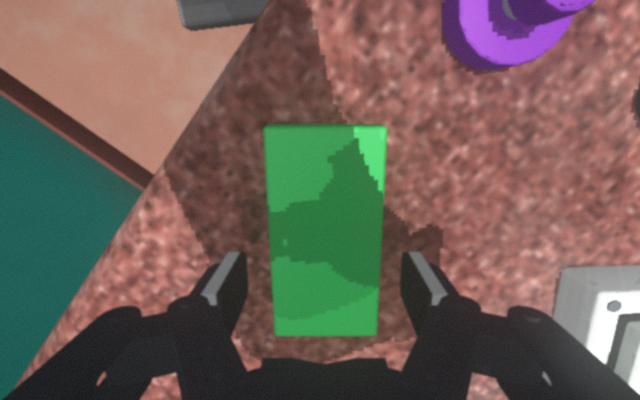

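The pad (px 325,230) lies centred and square between the fingers. I lower slowly to find the table with the fingertips.

```bash
python3 -m creep '50 0 0 0.008 0;50 0 0 0.008 0;50 0 0 0.006 0;50 0 0 0.004 0;50 0 0 0 0'; python3 -m creep '50 0 0 0.002 0;50 0 0 0.002 0;50 0 0 0 0'; python3 -m creep '50 0 0 0.002 0;50 0 0 0.002 0;50 0 0 0 0';
```

```text
time: 11.0
tcp_pos: [0.4374, 0.1236, 0.0215]
orientation: [[-0.993, 0.114, 0.013], [0.114, 0.993, -0.004], [-0.014, -0.002, -1.0]]
wrist_force: [-0.5, 0.6, -0.3]
finger_gap: 0.0685
grip_force: 0.0
time: 11.3
tcp_pos: [0.4379, 0.1237, 0.0181]
orientation: [[-0.993, 0.114, 0.015], [0.114, 0.993, -0.003], [-0.015, -0.002, -1.0]]
wrist_force: [0.4, -0.2, 0.4]
finger_gap: 0.0686
grip_force: 0.0
time: 11.6
tcp_pos: [0.4378, 0.1237, 0.014]
orientation: [[-0.993, 0.114, 0.014], [0.114, 0.993, -0.003], [-0.015, -0.002, -1.0]]
wrist_force: [-0.4, 0.2, -0.2]
finger_gap: 0.0683
grip_force: 0.0
```

```bash
python3 -m creep '50 0 0 0.002 0;50 0 0 0 0'|grep -E "tcp|wrist"; python3 -m creep '50 0 0 0.002 0;50 0 0 0 0'|grep -E "tcp|wrist"; python3 -m creep '50 0 0 0.0015 0;50 0 0 0 0'|grep -E "tcp|wrist"
```

```text
tcp_pos: [0.4379, 0.1237, 0.012]
wrist_force: [0.2, -0.4, -0.1]
tcp_pos: [0.4379, 0.1237, 0.01]
wrist_force: [-0.2, -0.1, 0.9]
tcp_pos: [0.438, 0.1237, 0.0086]
wrist_force: [0.1, -0.2, 0.2]
```

The tips should now be a few mm above the table. I grip gently.

```bash
python3 -m creep '110 0 0 0 0;110 0 0 0 0;110 0 0 0 0;110 0 0 0 0;110 0 0 0 0' 30; python3 -m creep '110 0 0 -0.005 0;110 0 0 -0.01 0;110 0 0 -0.02 0;110 0 0 -0.03 0;110 0 0 -0.04 0;110 0 0 -0.04 0;110 0 0 -0.03 0;110 0 0 0 0'
python3 - <<'E'
from h import *
to(.637,-.039,174)
im=arm.snapshot("scene");cv2.imwrite("pics/s1.png",cv2.resize(im[100:300,280:480,::-1],None,fx=3,fy=3))
E
```

```text
time: 12.7
tcp_pos: [0.4384, 0.1239, 0.0092]
orientation: [[-0.993, 0.114, 0.015], [0.114, 0.993, -0.003], [-0.016, -0.001, -1.0]]
wrist_force: [-1.5, 0.8, 4.8]
finger_gap: 0.0596
grip_force: 35.7
time: 13.5
tcp_pos: [0.4369, 0.1246, 0.1886]
orientation: [[-0.993, 0.114, 0.021], [0.114, 0.993, -0.002], [-0.021, 0.001, -1.0]]
wrist_force: [0.3, 0.1, -0.6]
finger_gap: 0.0594
grip_force: 32.8
t 13.5 tcp [0.4369 0.1246 0.1886] yaw 173.45 zaxis [ 0.021  -0.0017 -0.9998] shift [-0.2174 -0.1397  0.0045] q [ 16.2 -10.  -10.7  88.2  -0.4  22.7]
turn -0.55
```

View pics/s1.png

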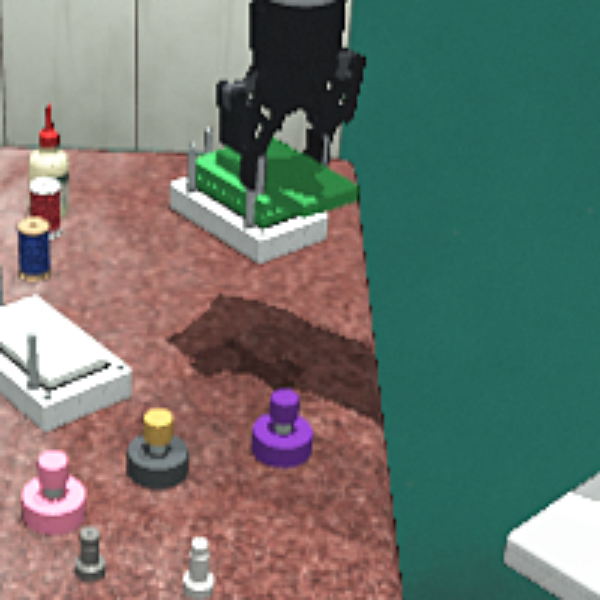

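The pad is gripped level, with its underside about 9 mm below the TCP. I fit the rack pose and pile height from the first two pictures.

```bash
cat > fit.py <<'E'
from h import *
from scipy.optimize import minimize
S=4
def sil(c,p,lx,ly,z0,z1,off,shape):
    x,y,a=p; a=np.radians(a); P=[]
    for sx in(-1,1):
        for sy in(-1,1):
            for z in(z0,z1): P.append(proj(c,[x+sx*lx/2*np.cos(a)-sy*ly/2*np.sin(a),y+sx*lx/2*np.sin(a)+sy*ly/2*np.cos(a),z]))
    k=cv2.convexHull(((np.array(P)-off+.5)*S*16).astype(np.float32)).astype(np.int32)
    m=np.zeros((shape[0]*S,shape[1]*S),np.uint8); cv2.fillConvexPoly(m,k,255,shift=4)
    return cv2.resize(m,(shape[1],shape[0]),interpolation=cv2.INTER_AREA)/255.
B={"top":(395,455,118,195),"scene":(330,395,140,192)}
D={}
for n,(x0,x1,y0,y1) in B.items():
    im=cv2.imread(f"pics/{n}0.png")[y0:y1,x0:x1,::-1].copy(); h=cv2.cvtColor(im,cv2.COLOR_RGB2HSV)
    g=cv2.inRange(h,(45,90,30),(80,255,255)); w=cv2.inRange(h,(0,0,110),(180,45,255))
    if n=="scene": w[:]=np.where(np.arange(y0,y1)[:,None]>152,w,0)
    u=cv2.morphologyEx(cv2.bitwise_or(g,w),cv2.MORPH_CLOSE,np.ones((3,3)))
    D[n]=(arm.camera_info(n),np.array([x0,y0]),g/255.,u/255.)
def cost(q,names=("top","scene")):
    p=(q[0]/1e3,q[1]/1e3,q[2]); h=q[3]/1e3; e=0
    for n in names:
        c,o,g,u=D[n]; G=sil(c,p,.12,.06,.03,h,o,g.shape)
        U=np.maximum(G,sil(c,p,.152,.092,0,.03,o,g.shape)) 
        e+=((G-g)**2).sum()+((U-u)**2).sum()
    return e
for names in(("top","scene"),("top",),("scene",)):
    r=minimize(cost,[638,-39,-6,55],args=(names,),method="Nelder-Mead",options=dict(initial_simplex=[[638,-39,-6,55],[645,-39,-6,55],[638,-33,-6,55],[638,-39,-2,55],[638,-39,-6,65]],xatol=.05,fatol=.01,maxiter=600)); print(names,r.x.round(2),r.fun)
E
python3 fit.py
```

```text
('top', 'scene') [639.12 -40.75  -5.62  56.72] 307.51815455594
('top',) [639.5  -41.04  -5.32  47.74] 164.8480738177624
('scene',) [640.15 -41.22  -6.13  56.96] 94.95108035371011
```

```bash
python3 -m creep '110 -0.0314 -0.0202 0.0006 0;110 -0.0314 -0.0202 0.0006 0;110 -0.0314 -0.0202 0.0006 0;110 -0.0314 -0.0202 0.0006 0;110 -0.0314 -0.0202 0.0006 0;110 -0.0314 -0.0202 0.0006 0;110 -0.0314 -0.0202 0.0006 0;110 0 0 0 -0.9;110 0 0 0 0;110 0 0 0 0'
python3 - <<'E'
from h import *
im=arm.snapshot("top"); cv2.imwrite("pics/t2.png",im[:,:,::-1])
a=im[100:220,380:480,::-1]; s2=arm.snapshot("scene"); cv2.imwrite("pics/s2f.png",s2[:,:,::-1]); b=s2[90:210,310:430,::-1]
cv2.imwrite("pics/m2.png",np.hstack([cv2.resize(a,(400,480)),cv2.resize(b,(400,480))]))
to(.6405,-.041,174.4)
E
```

```text
time: 14.55
tcp_pos: [0.637, -0.0408, 0.1824]
orientation: [[-0.995, 0.098, 0.013], [0.098, 0.995, -0.003], [-0.013, -0.002, -1.0]]
wrist_force: [-0.7, 0.5, -0.9]
finger_gap: 0.0592
grip_force: 32.8
t 14.65 tcp [ 0.6371 -0.0405  0.1832] yaw 174.39 zaxis [ 0.0146 -0.0032 -0.9999] shift [-0.0034 -0.0001  0.0001] q [-3.6 15.7 15.4 88.9 -0.1  2. ]
turn -0.01
```

View pics/m2.png

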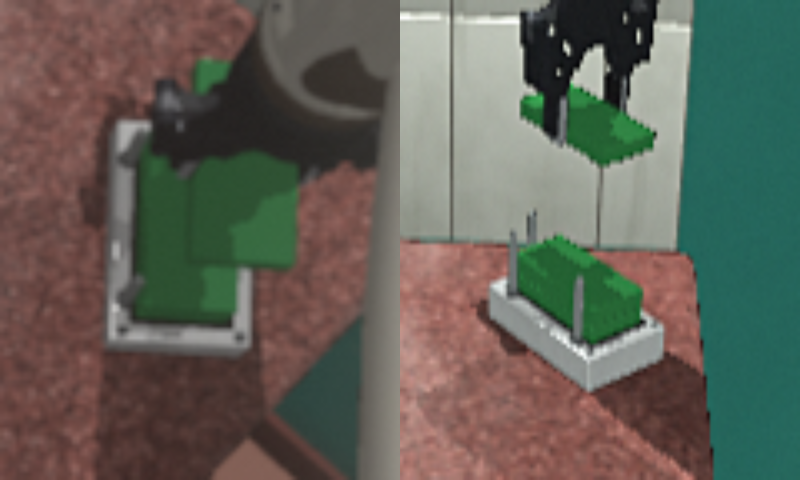

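Left, the pad is held over the rack in the top view. Right, the scene view shows it level. I lower it to just above the pin tips, then compare pad and pile by the same fit.

```bash
python3 -m creep '110 -0.0025 0 0.03 0;110 0 0 0.03 0;110 0 0 0.02 0;110 0 0 0 0;110 0 0 0 0' >/dev/null
cat > fit2.py <<'E'
import fit; from fit import *
to(.6405,-.041,174.4)
s=arm.state(); zb=s["tcp_pos"][2]-.0092
im=arm.snapshot("scene"); cv2.imwrite("pics/s3.png",im[:,:,::-1]); t=arm.snapshot("top"); cv2.imwrite("pics/t3.png",t[:,:,::-1])
x0,x1,y0,y1=325,400,120,200; h=cv2.cvtColor(im[y0:y1,x0:x1].copy(),cv2.COLOR_RGB2HSV)
g=cv2.inRange(h,(45,90,30),(80,255,255))/255.
c=arm.camera_info("scene")
# fit pad+pile silhouettes together; pixels hidden by dark fingers/pins ignored
v=(h[:,:,2]>60)|(g>0)
def cst(q):
    a=sil(c,(q[0]/1e3,q[1]/1e3,q[2]),.12,.06,zb+q[3]/1e3,zb+.015+q[3]/1e3,(x0,y0),g.shape)
    b=sil(c,(q[4]/1e3,q[5]/1e3,q[6]),.12,.06,.03,q[7]/1e3,(x0,y0),g.shape)
    return (((np.maximum(a,b)-g)**2)*v).sum()+.05*q[3]**2
q0=np.array([639,-41,-5.6,0,640,-41,-5.8,57]); 
sx=np.vstack([q0]+[q0+d*np.eye(8)[i] for i,d in enumerate([4,4,3,1,4,4,3,5])])
r=minimize(cst,q0,method="Nelder-Mead",options=dict(initial_simplex=sx,xatol=.05,fatol=.01,maxiter=3000,adaptive=True)); print(r.x.round(2),r.fun)
a=im[120:200,325:400,::-1]; cv2.imwrite("pics/m3.png",cv2.resize(a,None,fx=7,fy=7))
E
python3 fit2.py
```

```text
('top', 'scene') [639.12 -40.75  -5.62  56.72] 307.51815455594
('top',) [639.5  -41.04  -5.32  47.74] 164.8480738177624
('scene',) [640.15 -41.22  -6.13  56.96] 94.95108035371011
t 15.15 tcp [ 0.6412 -0.0413  0.1041] yaw 174.38 zaxis [ 0.0152 -0.0033 -0.9999] shift [ 0.0007  0.0002 -0.    ] q [-3.6 16.3  7.5 80.3 -0.1  2. ]
turn -0.02
[ 6.4156e+02 -4.0510e+01 -7.2000e+00  4.7000e-01  6.3816e+02 -3.9360e+01
 -7.2500e+00  5.7090e+01] 108.34092018750495
```

View pics/m3.png

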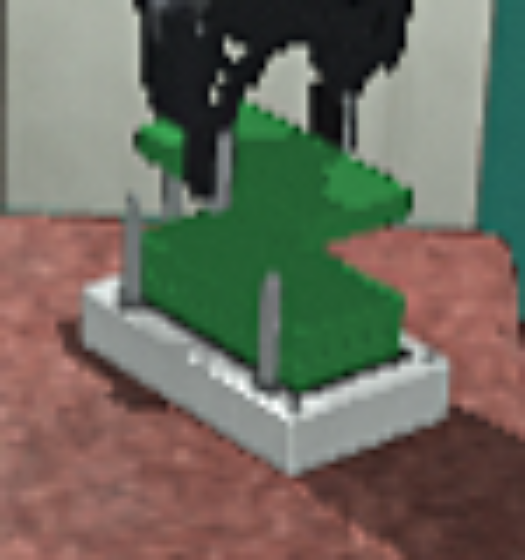

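```bash
python3 -m creep '110 0.002 0 0.008 0;110 0 0 0.008 0;110 0 0 0.005 0;110 0 0 0 0;110 0 0 0 0'|grep -E "tcp|wrist"
python3 -m creep '110 0 0 0.002 0;110 0 0 0.002 0;110 0 0 0 0'|grep -E "tcp|wrist"
python3 -m creep '110 0 0 0.002 0;110 0 0 0.001 0;110 0 0 0 0'|grep -E "tcp|wrist"
python3 -m creep '110 0 0 0.001 0;110 0 0 0.001 0;110 0 0 0 0'|grep -E "tcp|wrist"
```

```text
tcp_pos: [0.6397, -0.0417, 0.0819]
wrist_force: [-0.6, 0.7, -1.3]
tcp_pos: [0.6397, -0.0417, 0.0778]
wrist_force: [0.1, 0.1, -1.7]
tcp_pos: [0.6398, -0.0417, 0.0749]
wrist_force: [-0.3, -0.0, -1.7]
tcp_pos: [0.6398, -0.0417, 0.0729]
wrist_force: [-0.6, -1.1, -0.6]
```

```bash
python3 -m creep '110 0 0 0.001 0;110 0 0 0.001 0;110 0 0 0 0'|grep -E "tcp|wrist"
python3 -m creep '110 0 0 0.001 0;110 0 0 0.001 0;110 0 0 0 0'|grep -E "tcp|wrist"
python3 -m creep '110 0 0 0.001 0;110 0 0 0 0'|grep -E "tcp|wrist"
```

```text
tcp_pos: [0.6399, -0.0417, 0.0709]
wrist_force: [-0.6, 0.8, -0.8]
tcp_pos: [0.64, -0.0417, 0.0691]
wrist_force: [0.1, -0.4, -0.2]
tcp_pos: [0.64, -0.0417, 0.0683]
wrist_force: [-0.9, 1.7, 2.0]
```

```bash
python3 -m creep '110 0 0 0.0005 0;110 0 0 0 0;110 0 0 0 0'|grep -E "tcp|wrist"
```

```text
tcp_pos: [0.64, -0.0417, 0.0679]
wrist_force: [-2.7, 0.6, 3.4]
```

The pad is resting on the pile with about 4 N. I release it and rise.

```bash
python3 -m creep '60 0 0 0 0;40 0 0 0 0;20 0 0 0 0;20 0 0 0 0'; python3 -m creep '20 0 0 -0.01 0;20 0 0 -0.03 0;20 0 0 -0.04 0;20 0 0 -0.04 0;20 0 0 -0.04 0;0 0.03 0 0 0;0 0 0 0 0;0 0 0 0 0'
python3 - <<'E'
from h import *
to(.379,.31); c=arm.camera_info("wrist"); im=arm.snapshot("wrist"); cv2.imwrite("pics/w4.png",im[:,:,::-1])
t=arm.snapshot("top"); cv2.imwrite("pics/t4.png",t[:,:,::-1]); print(rect(c,green(im),.074))
s=arm.snapshot("scene"); cv2.imwrite("pics/s4.png",s[:,:,::-1])
E
```

```text
time: 18.15
tcp_pos: [0.6399, -0.0417, 0.0674]
orientation: [[-0.995, 0.098, 0.014], [0.098, 0.995, -0.003], [-0.015, -0.002, -1.0]]
wrist_force: [-0.1, 1.3, -0.5]
finger_gap: 0.0784
grip_force: 0.0
time: 18.95
tcp_pos: [0.6076, -0.0382, 0.2279]
orientation: [[-0.995, 0.098, 0.016], [0.098, 0.995, -0.003], [-0.016, -0.002, -1.0]]
wrist_force: [0.1, 0.2, -0.2]
finger_gap: 0.0851
grip_force: 0.0
t 18.95 tcp [ 0.6076 -0.0382  0.2279] yaw 174.36 zaxis [ 0.0156 -0.0033 -0.9999] shift [ 0.2617  0.324  -0.0047] q [-3.5 12.  16.  93.1 -0.1  2.1]
(array([634.3841  , -40.042107], dtype=float32), np.float32(124.37344), np.float32(59.37991), np.float32(174.51373))
```

View pics/w4.png

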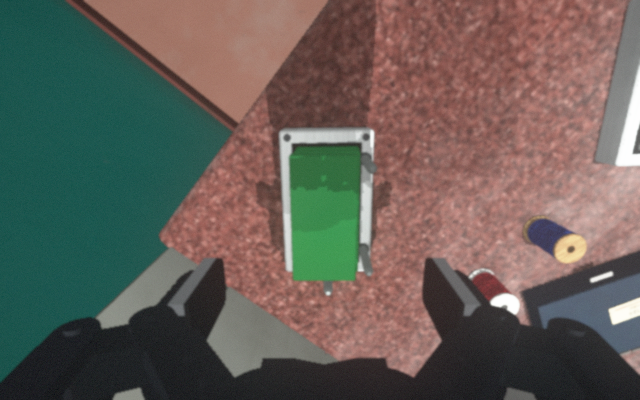

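The pad (px 290–360 × 155–280) lies on the pile inside the pins and looks square. I check the offset between pad and rack numerically in this picture.

```bash
cat > fit3.py <<'E'
from fit import *
c=arm.camera_info("wrist"); im=cv2.imread("pics/w4.png")[:,:,::-1].copy()
x0,x1,y0,y1=260,400,110,300; h=cv2.cvtColor(im[y0:y1,x0:x1].copy(),cv2.COLOR_RGB2HSV)
g=cv2.inRange(h,(45,90,20),(80,255,255)); w=cv2.inRange(h,(0,0,120),(180,50,255))
u=cv2.morphologyEx(g|w,cv2.MORPH_CLOSE,np.ones((5,5)))/255.; g=g/255.
def cst(q):
    r=(q[0]/1e3,q[1]/1e3,q[2]); p=((q[0]+q[3])/1e3,(q[1]+q[4])/1e3,q[2]+q[5])
    G=np.maximum(sil(c,p,.12,.06,.059,.074,(x0,y0),g.shape),sil(c,r,.12,.06,.03,.059,(x0,y0),g.shape))
    U=np.maximum(G,sil(c,r,.152,.092,.0,.03,(x0,y0),g.shape))
    return ((G-g)**2).sum()+((U-u)**2).sum()
q0=np.array([639,-41,-5.6,0,0,0]); sx=np.vstack([q0]+[q0+4*np.eye(6)[i] for i in range(6)])
r=minimize(cst,q0,method="Nelder-Mead",options=dict(initial_simplex=sx,xatol=.05,fatol=.01,maxiter=3000,adaptive=True)); print("rack x y yaw, pad-rack dx dy dyaw",r.x.round(2),r.fun)
from fit import *
E
sed -i 's/^for names in(("top","scene"),.*/if __name__=="__main__":\n  for names in(("top","scene"),("top",)):/; ' fit.py; sed -n '/__main__/,$p' fit.py | head -3 | cut -c1-80; python3 fit3.py
python3 - <<'E'
from h import *
for n in("top","wrist"): print(n,proj(arm.camera_info(n),[.379,.31,.055]))
to(.379,.31)
E
```

```text
if __name__=="__main__":
  for names in(("top","scene"),("top",)):
    r=minimize(cost,[638,-39,-6,55],args=(names,),method="Nelder-Mead",options=d
rack x y yaw, pad-rack dx dy dyaw [ 6.3841e+02 -3.8990e+01 -5.2200e+00 -1.7000e+00 -1.4600e+00 -3.0000e-01] 840.7713033448674
top [293.02565043 258.9985948 ]
wrist [ 797.30479489 -187.80993954]
t 19.1 tcp [ 0.608  -0.0383  0.2267] yaw 174.35 zaxis [ 0.0141 -0.0033 -0.9999] shift [ 0.2621  0.324  -0.0044] q [-3.5 12.1 16.  93.1 -0.1  2.1]
```

The pad sits within about 2 mm and 0.3° of the pile. Now for the weight.

```bash
python3 -m creep '60 0.0262 0.0324 -0.0004 0;60 0.0262 0.0324 -0.0004 0;60 0.0262 0.0324 -0.0004 0;60 0.0262 0.0324 -0.0004 0;60 0.0262 0.0324 -0.0004 0;60 0.0262 0.0324 -0.0004 0;60 0.0262 0.0324 -0.0004 0;60 0.0262 0.0324 -0.0004 0;60 0.0262 0.0324 -0.0004 0;60 0.0262 0.0324 -0.0004 0' 30 >/dev/null
python3 -m creep '100 0 0 0.03 0;100 0 0 0.03 0;100 0 0 0 0;100 0 0 0 0'
python3 - <<'E'
from h import *
to(.379,.31); c=arm.camera_info("wrist"); im=arm.snapshot("wrist"); cv2.imwrite("pics/w5.png",im[:,:,::-1])
def blob(im,c,z,win):
    h=cv2.cvtColor(im,cv2.COLOR_RGB2HSV); m=cv2.inRange(h,(18,120,80),(32,255,255)); k=np.zeros_like(m); x0,x1,y0,y1=win; k[y0:y1,x0:x1]=m[y0:y1,x0:x1]
    n,l,st,ce=cv2.connectedComponentsWithStats(k); i=1+np.argmax(st[1:,4]); print(ce[i],st[i],ray(c,*ce[i],z))
u,v=proj(c,[.379,.31,.044]).astype(int); print(u,v)
blob(im,c,.046,(max(u-60,0),u+60,max(v-60,0),v+60))
c=arm.camera_info("top"); blob(cv2.imread("pics/top0.png")[:,:,::-1].copy(),c,.05,(280,306,245,272))
c=arm.camera_info("scene"); blob(cv2.imread("pics/scene0.png")[:,:,::-1].copy(),c,.046,(320,345,230,262))
E
```

```text
time: 20.5
tcp_pos: [0.3798, 0.3097, 0.1669]
orientation: [[-0.995, 0.099, 0.014], [0.099, 0.995, -0.004], [-0.014, -0.003, -1.0]]
wrist_force: [-0.3, 0.2, 0.7]
finger_gap: 0.0518
grip_force: 0.0
t 20.5 tcp [0.3798 0.3097 0.1669] yaw 174.35 zaxis [ 0.0138 -0.004  -0.9999] shift [ 0.0008  0.0003 -0.    ] q [39.6 -4.6 -8.2 85.9 -0.7 45.2]
324 197
[328.27329193 200.31180124] [314 183  30  35 805] [0.38114077 0.31270248 0.046     ]
[292.5     257.34375] [289 254   9   9  32] [0.38336653 0.31168137 0.05      ]
[332.26315789 241.90526316] [328 236  10  12  95] [0.37964736 0.31431063 0.046     ]
```

```bash
python3 -m creep '100 0 0.0033 0 0;100 0 0 0.04 0;100 0 0 0.04 0;100 0 0 0.02 0;100 0 0 0.015 0;100 0 0 0.008 0;100 0 0 0 0;100 0 0 0 0'
python3 -m creep '230 0 0 0 0;230 0 0 0 0;230 0 0 0 0;230 0 0 0 0;230 0 0 0 0;230 0 0 0 0' 40
python3 - <<'E'
from h import *
im=arm.snapshot("wrist"); s=arm.snapshot("scene"); cv2.imwrite("pics/s6.png",s[:,:,::-1])
cv2.imwrite("pics/m6.png",np.hstack([cv2.resize(im[:,:,::-1],(480,300)),cv2.resize(s[190:290,270:376,::-1],(318,300))]))
E
```

```text
time: 21.35
tcp_pos: [0.3825, 0.3132, 0.0449]
orientation: [[-0.995, 0.099, 0.016], [0.098, 0.995, -0.002], [-0.016, -0.001, -1.0]]
wrist_force: [0.4, 0.5, 0.2]
finger_gap: 0.052
grip_force: 0.0
time: 21.95
tcp_pos: [0.3824, 0.3129, 0.0447]
orientation: [[-0.995, 0.099, 0.016], [0.099, 0.995, -0.003], [-0.016, -0.001, -1.0]]
wrist_force: [-0.3, -2.4, 5.7]
finger_gap: 0.0223
grip_force: 39.2
```

```bash
python3 -m creep '230 0 0 -0.005 0;230 0 0 -0.01 0;230 0 0 -0.03 0;230 0 0 -0.04 0;230 0 0 -0.04 0;230 0 0 -0.03 0;230 0 0 0 0;230 0 0 0 0'
python3 - <<'E'
from h import *
to(.6375,-.0415,174.4); im=arm.snapshot("wrist"); s=arm.snapshot("scene"); cv2.imwrite("pics/s7.png",s[:,:,::-1])
cv2.imwrite("pics/m7.png",np.hstack([cv2.resize(im[:,:,::-1],(480,300)),cv2.resize(s[150:250,270:376,::-1],(318,300))]))
E
```

```text
time: 22.85
tcp_pos: [0.3797, 0.3133, 0.1988]
orientation: [[-0.995, 0.098, 0.015], [0.098, 0.995, -0.003], [-0.015, -0.001, -1.0]]
wrist_force: [0.1, -0.8, -3.4]
finger_gap: 0.0227
grip_force: 39.9
t 22.85 tcp [0.3797 0.3133 0.1988] yaw 174.36 zaxis [ 0.0151 -0.0029 -0.9999] shift [-0.2914 -0.3277  0.0049] q [39.9 -4.2 -4.3 89.3 -0.7 45.5]
turn -0.04
```

View pics/m7.png

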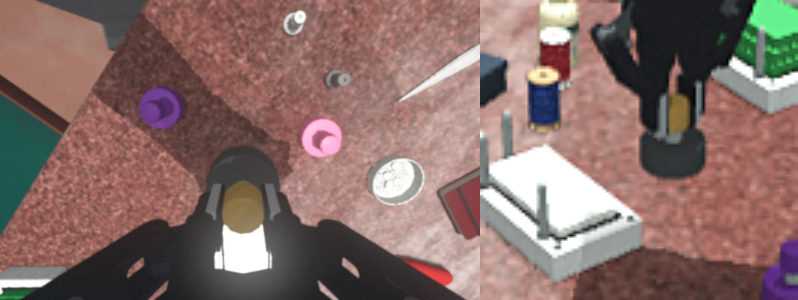

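The weight is held upright. I carry it over the pad.

```bash
python3 -m creep '230 -0.0292 -0.0328 0.0005 0;230 -0.0292 -0.0328 0.0005 0;230 -0.0292 -0.0328 0.0005 0;230 -0.0292 -0.0328 0.0005 0;230 -0.0292 -0.0328 0.0005 0;230 -0.0292 -0.0328 0.0005 0;230 -0.0292 -0.0328 0.0005 0;230 -0.0292 -0.0328 0.0005 0;230 -0.0292 -0.0328 0.0005 0;230 -0.0292 -0.0328 0.0005 0' >/dev/null
python3 -m creep '230 0 0 0.03 0;230 0 0 0.02 0;230 0 0 0 0;230 0 0 0 0;230 0 0 0 0'
python3 -c "
from h import *;to(.6390,-.0415)"
```

```text
time: 24.45
tcp_pos: [0.6389, -0.0419, 0.1497]
orientation: [[-0.995, 0.098, 0.016], [0.098, 0.995, -0.003], [-0.016, -0.002, -1.0]]
wrist_force: [0.4, 0.3, -3.5]
finger_gap: 0.0225
grip_force: 40.2
t 24.45 tcp [ 0.6389 -0.0419  0.1497] yaw 174.38 zaxis [ 0.0158 -0.0034 -0.9999] shift [-0.      0.0004 -0.    ] q [-3.7 15.7 11.8 85.2 -0.1  1.9]
```

```bash
python3 -m creep '230 0 0 0.01 0;230 0 0 0.008 0;230 0 0 0.004 0;230 0 0 0 0;230 0 0 0 0'|grep -E "tcp|wrist"
python3 -m creep '230 0 0 0.002 0;230 0 0 0.002 0;230 0 0 0 0'|grep -E "tcp|wrist"
python3 -m creep '230 0 0 0.001 0;230 0 0 0.001 0;230 0 0 0 0'|grep -E "tcp|wrist"
python3 -m creep '230 0 0 0.001 0;230 0 0 0 0'|grep -E "tcp|wrist"
python3 -m creep '230 0 0 0.001 0;230 0 0 0 0'|grep -E "tcp|wrist"
```

```text
tcp_pos: [0.639, -0.0422, 0.1266]
wrist_force: [0.3, 0.1, -3.5]
tcp_pos: [0.639, -0.0423, 0.1223]
wrist_force: [-0.7, 0.4, -3.1]
tcp_pos: [0.6391, -0.0422, 0.1204]
wrist_force: [0.3, 0.3, -3.5]
tcp_pos: [0.6392, -0.0422, 0.1195]
wrist_force: [0.1, 0.5, -2.6]
tcp_pos: [0.6393, -0.0423, 0.1188]
wrist_force: [-0.1, -0.1, -1.2]
```

```bash
python3 -m creep '230 0 0 0.0007 0;230 0 0 0 0;230 0 0 0 0'|grep -E "tcp|wrist"
python3 -m creep '230 0 0 0.0005 0;230 0 0 0 0;230 0 0 0 0'|grep -E "tcp|wrist"
```

```text
tcp_pos: [0.6394, -0.0423, 0.1183]
wrist_force: [-0.3, -0.2, 0.5]
tcp_pos: [0.6393, -0.0423, 0.1177]
wrist_force: [0.2, -1.1, 4.3]
```

It is seated. I release and rise.

```bash
python3 -m creep '170 0 0 0 0;150 0 0 0 0;120 0 0 0 0;100 0 0 0 0;100 0 0 0 0;100 0 0 0 0'; python3 -m creep '100 0 0 -0.005 0;100 0 0 -0.015 0;100 0 0 -0.03 0;100 0 0 -0.04 0;100 0 0 -0.04 0;100 0.04 0 0 0;100 0.04 0 0 0;100 0.03 0 0 0;100 0 0 0 0;100 0 0 0 0'
python3 - <<'E'
from fit import *
im=arm.snapshot("wrist"); c=arm.camera_info("wrist"); cv2.imwrite("pics/w8.png",im[:,:,::-1])
s=arm.snapshot("scene"); cv2.imwrite("pics/m8.png",np.hstack([cv2.resize(im[:,:,::-1],(480,300)),cv2.resize(s[120:200,325:410,::-1],(318,300))]))
print(rect(c,green(im),.074))
h=cv2.cvtColor(im,cv2.COLOR_RGB2HSV); m=cv2.inRange(h,(18,120,60),(32,255,255))
n,l,st,ce=cv2.connectedComponentsWithStats(m)
for i in range(1,n):
    if st[i,4]>100: print(st[i],ray(c,*ce[i],.074+.044))
E
```

```text
time: 27.15
tcp_pos: [0.6392, -0.0422, 0.1173]
orientation: [[-0.995, 0.098, 0.015], [0.098, 0.995, -0.003], [-0.015, -0.002, -1.0]]
wrist_force: [-0.0, -0.1, -0.2]
finger_gap: 0.0519
grip_force: 0.0
time: 28.15
tcp_pos: [0.5278, -0.031, 0.2475]
orientation: [[-0.995, 0.098, 0.017], [0.098, 0.995, -0.003], [-0.018, -0.002, -1.0]]
wrist_force: [-0.2, 0.8, 0.8]
finger_gap: 0.0518
grip_force: 0.0
(array([636.47546, -40.43821], dtype=float32), np.float32(118.8043), np.float32(59.908043), np.float32(174.48088))
[311 299  26  33 674] [ 0.63957748 -0.04271062  0.118     ]
```

View pics/m8.png

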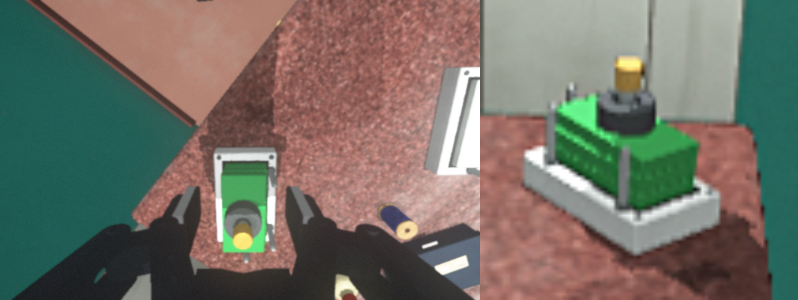

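The weight stands upright near the middle of the pad, within about 3 mm, and the pad is square on the pile between the pins. I'm handing in.

```bash
python3 -c "
from plant import arm; print(arm.hand_in())"
```

```text
the job is handed in; nothing more can be done
None
```

The green pad lies flat on the green pile, within about 2 mm and 0.3° of square, with the steel weight upright within about 4 mm of its middle; I handed the job in at about 28 s, and the hand-in returned no verdict.

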